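# Slide the last spray can back into its rack bay

### The arm

A 6-joint arm with a two-finger parallel gripper is mounted at the origin on the work surface. World frame = base frame: x ahead of the robot, y to its left, z up, the work surface at z = 0. Lengths are in m, angles in rad, forces in N, time in s.
With the tool pointing down it reaches from about 0.35 to 0.775 m from the base axis. Payload 7.3 kg.
Tool frame: the origin (TCP) lies at the very end of the fingers, on their centre line; the grasp point (between the pads) lies 19 mm behind it; z points along the fingers, y is the direction in which the jaws open and shut (so a half turn about z gives the same grasp; the last joint's range is limited). The gripper opens to 92 mm and grips with 3 to 60 N. Pads are 19 mm wide; open, the fingers measure 130 mm over their backs; the gripper's body (75 mm by 190 mm) begins 47 mm behind the grasp point.
Start: joints at [0.996, 0.342, 1.524, -0, 1.275, -0.146], TCP at [0.218, 0.477, 0.227] pointing down, gripper open.
Joint ranges: [-2.53, 2.53], [-0.77, 2.02], [0.04, 2.7], [-1, 4.14], [0.28, 2.66], [-3.11, 3.11]. Speed limits (rad/s): [2.57, 2.57, 3.14, 3.14, 3.14, 3.14].

### API

Orientations are given as [roll, pitch, yaw] about the fixed x, y, z axes, in that order (R = Rz(yaw) Ry(pitch) Rx(roll)).
In Python, from cell import robot gives the robot as it stands.
- The arm moves only by the tool apply_moves, never from a script. Its argument "plan" is a list of rows, each an object of numbers: "tx", "ty", "tz": the shift along the tool's x, y, z in m; "yaw": the turn about the tool's z in rad; "grip": the opening, from -1 (shut) to 1 (fully open), so that 0 is half open. In form: [{"tx": .., "ty": .., "tz": .., "yaw": .., "grip": ..}, ...]. A call has 1 to 8 rows; each row is the pose to reach, as a shift and turn from the pose commanded when the call began, along the tool's axes at that moment; what a row does not reach only later rows make up. A row lasts 1/8 s, in which the tool goes at most 62.5 mm and 10.7 degrees, less where a joint would pass 70% of its speed; a pose out of reach is approached as far as the arm can. A call with a gripper value outside its range is refused whole. The fingers move at their own pace and stop on an object; "force" is the grip in N (left out, the last holds). Time passes only in rows, so rows that repeat a pose let the fingers close. It gives the time, the measured TCP pose, the force and the opening at its end, in the units of the state.
- robot.observe(): the state, without advancing time (a new reading comes with each control period).
- robot.read_camera(name): name is "scene" or "top"; returns (picture, depth): 420x560x3 uint8, red, green, blue; 420x560 float32, m along the optical axis (not along the pixel's ray), 0 where there is no reading.
- robot.get_calibration(name): a dict with "camera_matrix" (3x3 intrinsics, pixels), "k1" (the pictures are not rectified: a ray, as slopes to the right and down, at radius r is drawn at 1 + k1 r^2 times it, then the intrinsics apply), "R" (3x3) and "t" (3): a world point X has camera coordinates R X + t. Camera axes: x right, y down, z forward; pixel columns grow to the right and rows downward; lengths in m; the calibration is good to about 2 mm. A picture is of the moment at which its call begins. get_calibration takes no time and is no camera call.
- robot.hand_in(): hands the job in, once; it reports no verdict.
Trained networks look in the newest picture that a camera, given by its name, has taken for a name from the list of things; names that differ only in an ending like _2 or _b are one class to them, and where a whole thing is asked for, a point or a joint stands for the part that bears it (a point fixed in the world has none). Each returns a list of dicts, best first, with "confidence" (0 to 1); they miss things now and then, are a little off and sometimes report something else, mostly with a low value. They report only what shows in the picture. A call takes as long as a camera call.
- robot.outline_of(label, camera): "region" (420x560 bool, what is visible of it) and "pixel" ([row, column] in pixels, amid what is visible of it).
- robot.tip_of(label, camera): "pixel" ([row, column] in pixels: a listed point, or the origin of a listed thing).
The state is a dict: "time": time; "qpos": joint angles; "qvel": joint speeds; "joint_efforts": joint torques, N m; "tool_pos": TCP position; "tool_rot": TCP orientation; "contact_force": force on the tool from outside, world axes, zero at the start; "torque": the same for the moment, N m; "opening": finger opening in m.
Only numpy, scipy, OpenCV 4.12 (cv2) and the standard library are available. Lean on these libraries where they do the work, as an engineer would, in place of code of your own. Each camera call takes 0.05 s, during which the arm holds its last target.

### The job

One tall spray can stands out on the bench to the right of the low steel rack, which has two bays. Push it with the fingers, low on its body, so that it slides upright over the bench into the rack's empty bay and all the way back, gently, against the rear stop, then leave it standing there. Do not tip, pinch, lift or carry it, touch only its lower half, and leave the other can, the carton and the roll of tape alone.

Things in the scene. Friction and masses are not known exactly. Their poses are not given: they have to be found in the camera images.
- can: the can to push: upright bare-metal aerosol can with a white cap, 60 mm across (plain round cylinder up to 185 mm), 235 mm tall in all, about 0.4 kg. It slides on the bench (friction about 0.6) and tips over if pushed higher than about 40 mm. Origin: centre of its underside; z up along its axis; it may turn freely about z
- can_top: the upper half of that same can and its cap, fixed to it, not to be touched. Origin on the can's axis, 115 mm above its underside; it reaches 120 mm farther up
- bay: the rack's empty bay (the nearer or the farther of two, 115 mm apart), fixed: grey steel walls 30 mm high, 4 mm thick, no floor, open to the robot's right (-y); inside 100 mm wide (y), 90 mm deep (x). Origin: bench level, middle of the rear stop's inner face; x points into the rack, y along the stop. Mouth at x = -90 mm, side walls at y = -50, +50 mm. A can against the stop has its axis at x = -30 mm
- can_b: a can of the same kind standing in the other bay of the rack, to be left alone. Origin: centre of its underside
- carton: a loose small cardboard carton, 100 x 62 x 55 mm high, on the bench left of the rack, to be left alone. Origin: centre of its underside
- roll: a loose roll of clear tape lying flat, 96 mm across, 45 mm high, on the bench, far from the robot, to be left alone. Origin: centre of its underside

How it is judged:
By the outcome, as a careful person would: the job done as asked, in the order asked, and still so for the second after the job is handed in, with the robot touching nothing.
It also fails if it takes over 64 s, if anything falls off the work surface, if the arm or the gripper's body presses on something with over 40 N, if the wrist force passes 120 N, or if a joint passes its speed limit or range.

## Working session

There is one attempt and no reset: what is moved stays moved. The work goes in short steps, Python scripts to look and compute and a tool call to move; the robot and the scene stay as the last step left them, time stands still between calls to the robot, and variables do not carry over. Pictures are saved under pics/ and viewed, and the job is handed in when it is done.

Besides the shell and the picture viewer there is one more tool, called after "Emit:" by a JSON object that holds its "method" and its "body". apply_moves: Moves the arm, as the interface text tells. Its arguments: {"type":"object","properties":{"plan":{"type":"array","items":{"type":"object","properties":{"tx":{"type":"number"},"ty":{"type":"number"},"tz":{"type":"number"},"yaw":{"type":"number"},"grip":{"type":"number"}}}},"force":{"type":"number"}},"required":["plan"]}

```bash
mkdir -p pics; ls; python3 - <<'E'
from cell import robot
import cv2,numpy as np
np.set_printoptions(precision=4,suppress=True)
s=robot.observe()
for k,v in s.items(): print(k,np.round(v,4))
for c in("scene","top"):
    p,d=robot.read_camera(c)
    cv2.imwrite(f"pics/{c}0.png",p[:,:,::-1]); np.save(f"{c}0.npy",d)
    k=robot.get_calibration(c); print(c,k)
    for l in("can","can_b","bay","carton","roll","can_top"):
        r=robot.outline_of(l,c); t=robot.tip_of(l,c)
        print(l,[(np.round(a['pixel']),round(a['confidence'],2),a['region'].sum()) for a in r],[(np.round(a['pixel'],1),round(a['confidence'],2)) for a in t])
E
```

```text
pics
time 0.0
qpos [ 0.996   0.3428  1.525  -0.      1.2754 -0.146 ]
qvel [-0.0004  0.0007 -0.001   0.0014  0.      0.0004]
joint_efforts [ -0.0023 -43.1261 -24.4219   0.0716   0.0562  -0.0001]
tool_pos [0.218  0.4771 0.226 ]
tool_rot [-3.14   -0.0002  2.7128]
contact_force [-0.6189  0.513   0.5923]
torque [-0.0281  0.0273 -0.0051]
opening 0.0917
scene {'camera_matrix': array([[381.6142,   0.    , 276.7266],
       [  0.    , 381.6142, 209.1922],
       [  0.    ,   0.    ,   1.    ]]), 'k1': -0.03147572105013204, 'R': array([[ 0.7239,  0.6899, -0.0073],
       [ 0.5241, -0.5568, -0.6445],
       [-0.4487,  0.4627, -0.7646]]), 't': array([-0.5444, -0.1952,  1.2175])}
can [(array([268., 175.]), 0.82, np.int64(2304)), (array([158., 268.]), 0.66, np.int64(1658))] [(array([297.9, 189.9]), 0.86), (array([192.6, 270.5]), 0.56)]
can_b [(array([268., 175.]), 0.82, np.int64(2304)), (array([158., 268.]), 0.66, np.int64(1658))] [(array([297.9, 189.9]), 0.86), (array([192.6, 270.5]), 0.56)]
bay [(array([207., 305.]), 0.92, np.int64(686))] [(array([208.6, 305.9]), 0.68), (array([166.9, 322.3]), 0
[... 546 characters left out ...]
: array([0.126 , 0.6322, 1.195 ])}
can [(array([213., 392.]), 0.71, np.int64(1135)), (array([260., 225.]), 0.56, np.int64(704))] [(array([257. , 230.4]), 0.84), (array([217.7, 378.2]), 0.73)]
can_b [(array([213., 392.]), 0.71, np.int64(1135)), (array([260., 225.]), 0.56, np.int64(704))] [(array([257. , 230.4]), 0.84), (array([217.7, 378.2]), 0.73)]
bay [] [(array([208.1, 218.8]), 0.84), (array([214.8, 378.6]), 0.27)]
carton [(array([249., 157.]), 0.97, np.int64(1189))] [(array([215.8, 379.8]), 0.7), (array([247., 157.]), 0.61)]
roll [(array([145., 368.]), 0.79, np.int64(787))] [(array([154.5, 356.3]), 0.74)]
can_top [(array([211., 398.]), 0.94, np.int64(873))] [(array([213.3, 388.5]), 0.87)]
```

View pics/scene0.png

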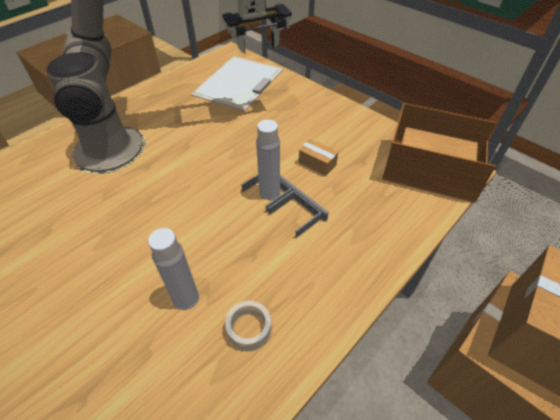

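View pics/top0.png

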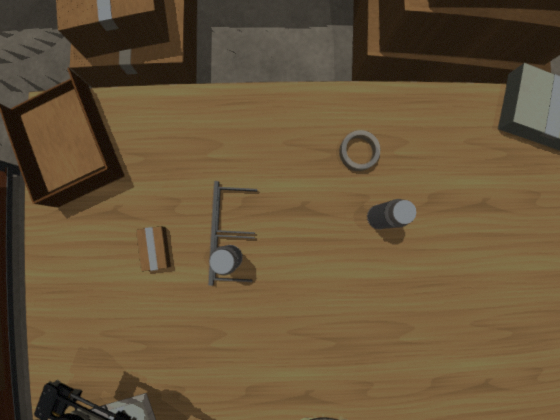

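```bash
cat > h.py <<'E'
import numpy as np,cv2
from cell import robot
def ray(c,px):
    k=robot.get_calibration(c);K=k['camera_matrix']
    x,y=(px[1]-K[0,2])/K[0,0],(px[0]-K[1,2])/K[1,1]
    u=cv2.undistortPoints(np.array([[[px[1],px[0]]]],float),K,np.array([k['k1'],0,0,0.]))[0,0]
    return k,np.array([u[0],u[1],1.])
def onz(c,px,z):
    k,r=ray(c,px); R,t=k['R'],k['t']; o=-R.T@t; d=R.T@r
    return o+d*(z-o[2])/d[2]
def cloud(c,depth):
    k=robot.get_calibration(c);K=k['camera_matrix']
    rr,cc=np.mgrid[0:420,0:560]
    u=cv2.undistortPoints(np.stack([cc.ravel(),rr.ravel()],1)[:,None].astype(float),K,np.array([k['k1'],0,0,0.]))[:,0]
    P=np.c_[u,np.ones(len(u))]*depth.ravel()[:,None]
    W=(P-k['t'])@k['R']
    W[depth.ravel()<=0]=np.nan
    return W.reshape(420,560,3)
E
python3 - <<'E'
from h import *
np.set_printoptions(precision=4,suppress=True)
print('can top',onz('top',(217.7,378.2),0),onz('scene',(297.9,189.9),0))
print('canb',onz('top',(257,230.4),0),onz('scene',(192.6,270.5),0))
print('bay',onz('top',(208.1,218.8),0),onz('scene',(208.6,305.9),0))
print('carton',onz('top',(247,157),0),onz('scene',(164.3,323.2),0))
print('roll',onz('top',(154.5,356.3),0),onz('scene',(331.4,248.6),0))
for c in('top','scene'):
    W=cloud(c,np.load(c+'0.npy'))
    # height map
    m=(W[...,2]>0.015)&(W[...,2]<0.26)
    P=W[m]
    H=np.zeros((400,450),np.float32)
    i=((0.8-P[:,0])/0.0015).astype(int);j=((0.35-P[:,1])/0.0015).astype(int)
    ok=(i>=0)&(i<400)&(j>=0)&(j<450)
    np.maximum.at(H,(i[ok],j[ok]),P[ok,2].astype(np.float32))
    im=cv2.applyColorMap((np.clip(H/0.25,0,1)*255).astype(np.uint8),cv2.COLORMAP_JET)
    im[H==0]=0
    cv2.imwrite(f'pics/h_{c}.png',im)
E
```

```text
can top [ 0.6005 -0.1508  0.    ] [ 0.6113 -0.1426  0.    ]
canb [0.512  0.2164 0.    ] [0.5169 0.221  0.    ]
bay [0.6324 0.2429 0.    ] [0.6294 0.2448 0.    ]
carton [0.5394 0.3975 0.    ] [ 0.5522  0.4149 -0.    ]
roll [ 0.7595 -0.1012  0.    ] [ 0.7673 -0.1044  0.    ]
```

Scene: the can to push is near pixel (268,175), and the far bay, on its right, is empty. Top: the can's base is near (217,378), and the empty bay is between the walls at rows 190 and 235. The tool always points down, so I need the gripper body's real shape to see which side can push without hitting the tall can's upper half.

```bash
python3 - <<'E'
from h import *
np.set_printoptions(precision=3,suppress=True)
s=robot.observe();y=s['tool_rot'][2];p=s['tool_pos']
from scipy.spatial.transform import Rotation as Ro
R=Ro.from_euler('xyz',s['tool_rot']).as_matrix();print(R)
for c in('top','scene'):
    W=cloud(c,np.load(c+'0.npy')); L=(W-p)@R
    m=(np.abs(L[...,0])<.2)&(np.abs(L[...,1])<.2)&(L[...,2]<.02)&(L[...,2]>-.35)
    Q=L[m];print(c,len(Q))
    for a in np.arange(-.3,.02,.02):
        q=Q[(Q[:,2]>=a)&(Q[:,2]<a+.02)]
        if len(q)>2: print(round(a,3),len(q),q[:,:2].min(0),q[:,:2].max(0))
im=cv2.imread('pics/scene0.png');cv2.imwrite('pics/g1.png',cv2.resize(im[0:70,190:330],None,fx=5,fy=5,interpolation=cv2.INTER_CUBIC))
im=cv2.imread('pics/top0.png');cv2.imwrite('pics/g2.png',cv2.resize(im[370:420,20:180],None,fx=5,fy=5,interpolation=cv2.INTER_CUBIC))
E
```

```text
[[-0.909  0.416  0.   ]
 [ 0.416  0.909  0.   ]
 [-0.     0.    -1.   ]]
top 1948
-0.3 4 [-0.067  0.027] [-0.065  0.031]
-0.22 19 [-0.04   0.007] [-0.027  0.03 ]
-0.2 26 [-0.042  0.   ] [-0.028  0.028]
-0.18 126 [-0.041 -0.013] [-0.023  0.031]
-0.16 15 [-0.038 -0.012] [-0.036  0.01 ]
-0.14 51 [-0.026 -0.023] [-0.017  0.017]
-0.12 912 [-0.039 -0.042] [0.038 0.096]
-0.1 581 [-0.04  -0.084] [0.032 0.091]
-0.08 133 [-0.039 -0.087] [0.018 0.086]
-0.06 13 [-0.011  0.046] [0.008 0.051]
-0.04 31 [-0.014  0.045] [0.008 0.059]
-0.02 36 [-0.014 -0.057] [0.001 0.061]
scene 1828
-0.18 9 [-0.04  -0.048] [-0.03  -0.028]
-0.16 135 [-0.041 -0.048] [0.025 0.018]
-0.14 194 [-0.026 -0.048] [0.018 0.018]
-0.12 657 [-0.041 -0.092] [0.037 0.096]
-0.1 388 [-0.043 -0.092] [0.033 0.094]
-0.08 185 [-0.04  -0.084] [0.035 0.089]
-0.06 87 [-0.016 -0.065] [0.008 0.066]
-0.04 98 [-0.014 -0.064] [0.009 0.064]
-0.02 72 [-0.016 -0.063] [0.012 0.065]
0.0 3 [-0.007  0.048] [0.009 0.054]
```

```bash
python3 - <<'E'
import cv2,numpy as np
a=cv2.imread('pics/g1.png');b=cv2.imread('pics/g2.png');h=np.zeros((a.shape[0]+b.shape[0],800,3),np.uint8)
h[:a.shape[0],:a.shape[1]]=a;h[a.shape[0]:,:b.shape[1]]=b;cv2.imwrite('pics/g.png',h)
E
```

```text
(no output)
```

View pics/g.png

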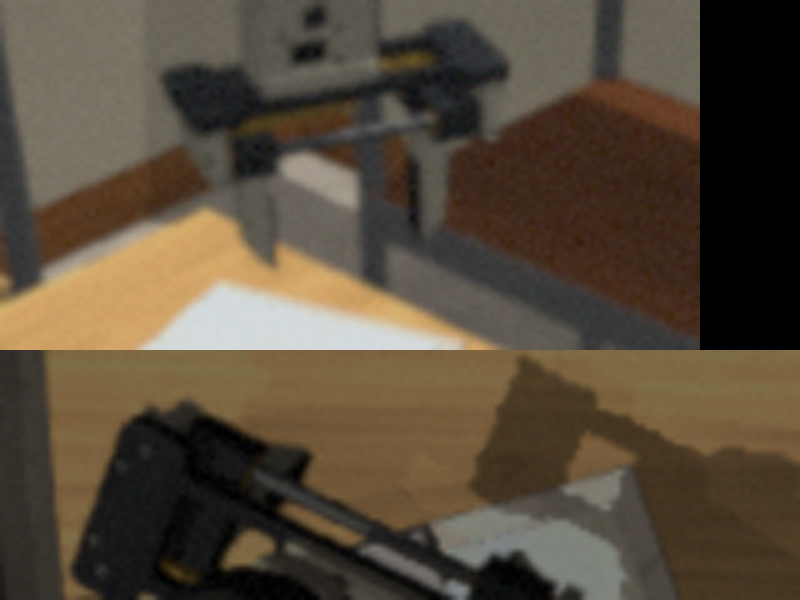

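View pics/h_top.png

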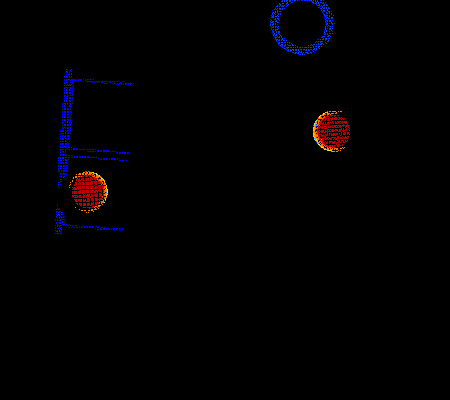

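The gripper's body block (±37 × ±95 mm, 66 mm above the tips) overhangs the fingers on every side. A strictly vertical tool would therefore hit the can's upper part. I'll refine the scene geometry, look for free space, then see how the arm behaves near its limits.

```bash
python3 - <<'E'
from h import *
np.set_printoptions(precision=4,suppress=True)
W=cloud('top',np.load('top0.npy'));V=cloud('scene',np.load('scene0.npy'))
def circ(P,r):
    from scipy.optimize import least_squares
    return least_squares(lambda c:np.hypot(P[:,0]-c[0],P[:,1]-c[1])-r,P[:,:2].mean(0),loss='soft_l1',f_scale=.002).x
for n,cx,cy in(('can',.605,-.147),('canb',.514,.218)):
    for nm,Q in(('top',W),('sc',V)):
        m=(np.hypot(Q[...,0]-cx,Q[...,1]-cy)<.06)&(Q[...,2]>.04)&(Q[...,2]<.17)
        m2=(np.hypot(Q[...,0]-cx,Q[...,1]-cy)<.06)&(Q[...,2]>.222)&(Q[...,2]<.26)
        print(n,nm,m.sum(),circ(Q[m],.03),'cap',np.mean(Q[m2],0),m2.sum(), (Q[m2].max(0)-Q[m2].min(0)))
# rack wall tops from top cam
m=(W[...,2]>.018)&(W[...,2]<.04)&(W[...,0]>.42)&(W[...,0]<.72)&(W[...,1]>.12)&(W[...,1]<.28)
P=W[m]; np.save('rack.npy',P); print(len(P),np.median(P[:,2]))
s=P[P[:,1]>.235]; # stop
for x in np.arange(.45,.71,.02):
    q=s[(s[:,0]>=x)&(s[:,0]<x+.02)]
    if len(q):print('stop x',round(x,2),len(q),np.percentile(q[:,1],[5,50,95]))
for y in np.arange(.14,.25,.015):
    q=P[(P[:,1]>=y)&(P[:,1]<y+.015)]; q=np.sort(q[:,0]); g=np.split(q,np.where(np.diff(q)>.004)[0]+1)
    print('y',round(y,3),[(round(a.min(),4),round(a.max(),4)) for a in g])
# obstacles left
for nm,Q in(('top',W),('sc',V)):
    m=(Q[...,1]>.45)&(Q[...,2]>.08)&(Q[...,2]<1.5)&(Q[...,0]<.9)&(Q[...,0]>-.4)
    q=Q[m]
    for y in np.arange(.45,1.3,.1):
        a=q[(q[:,1]>=y)&(q[:,1]<y+.1)]
        if len(a):print(nm,'y',round(y,2),len(a),a.min(0),a.max(0))
E
```

```text
can top 317 [ 0.6034 -0.1509] cap [ 0.6029 -0.1494  0.2354] 479 [0.0487 0.048  0.0179]
can sc 933 [ 0.602  -0.1486] cap [ 0.6081 -0.1512  0.2329] 536 [0.0502 0.0479 0.0146]
canb top 81 [0.5123 0.2193] cap [0.5125 0.218  0.2355] 480 [0.0496 0.046  0.0159]
canb sc 812 [0.5119 0.2204] cap [0.5167 0.2154 0.2328] 286 [0.0485 0.0502 0.0158]
828 0.03242658406070781
stop x 0.45 62 [0.238  0.2587 0.2662]
stop x 0.47 39 [0.2527 0.2609 0.266 ]
stop x 0.49 2 [0.2631 0.2631 0.2632]
stop x 0.51 8 [0.2583 0.2613 0.2625]
stop x 0.53 49 [0.2492 0.255  0.2621]
stop x 0.55 62 [0.2384 0.2528 0.2618]
stop x 0.57 58 [0.238  0.2518 0.2591]
stop x 0.59 60 [0.245  0.2515 0.259 ]
stop x 0.61 52 [0.2429 0.2491 0.2563]
stop x 0.63 59 [0.2421 0.2487 0.256 ]
stop x 0.65 54 [0.2401 0.2462 0.2533]
stop x 0.67 51 [0.2389 0.246  0.2532]
stop x 0.69 10 [0.2433 0.2481 0.2506]
y 0.14 [(np.float64(0.6722), np.float64(0.6746))]
y 0.155 [(np.float64(0.455), np.float64(0.4574)), (np.float64(0.5597), np.float64(0.5599)), (np.float64(0.5692), np.float64(0.5718)), (np.float64(0.6727), np.float64(0.6775))]
y 0.17 [(np.float64(0
[... 1292 characters left out ...]
4(0.5283), np.float64(0.6961))]
top y 0.45 2303 [0.2202 0.45   0.0802] [0.8892 0.55   0.5255]
top y 0.55 660 [0.2169 0.55   0.08  ] [0.8998 0.65   0.34  ]
top y 0.65 1084 [0.6429 0.6504 0.0801] [0.8921 0.75   0.1466]
top y 0.75 46 [0.8641 0.75   0.0807] [0.8846 0.7567 0.1401]
sc y 0.45 2276 [0.2128 0.4503 0.08  ] [0.8851 0.55   0.3848]
sc y 0.55 250 [0.2194 0.5501 0.0803] [0.9    0.6497 0.3368]
sc y 0.65 1562 [0.6442 0.6505 0.08  ] [0.8951 0.75   0.1448]
sc y 0.75 151 [0.8564 0.7501 0.0804] [0.8878 0.7615 0.1436]
sc y 1.05 2728 [0.269  1.1249 0.0803] [0.8735 1.15   0.34  ]
sc y 1.15 1965 [0.4379 1.15   0.0801] [0.8729 1.2496 0.3411]
sc y 1.25 377 [0.7159 1.2501 0.2389] [0.8144 1.3494 0.2916]
```

Geometry holds together: the can is at (0.603, -0.150). The empty bay's centre line runs through (0.625, 0.20) with its stop at y≈0.243, so the can's target is ≈(0.626, 0.213). The push direction is ≈(0.06, 0.998), almost straight. Next, move into free air on the left (azimuth ~90°) and see what the arm does at its limits.

Emit:
{"method": "apply_moves", "body": {"plan": [{"tx":0.04,"ty":-0.014,"tz":-0.03,"yaw":0,"grip":1},{"tx":0.08,"ty":-0.028,"tz":-0.07,"yaw":0,"grip":1},{"tx":0.12,"ty":-0.042,"tz":-0.11,"yaw":0,"grip":1},{"tx":0.16,"ty":-0.056,"tz":-0.15,"yaw":0,"grip":1},{"tx":0.205,"ty":-0.07,"tz":-0.19,"yaw":0,"grip":1},{"tx":0.205,"ty":-0.07,"tz":-0.25,"yaw":0,"grip":1},{"tx":0.205,"ty":-0.07,"tz":-0.31,"yaw":0,"grip":1},{"tx":0.205,"ty":-0.07,"tz":-0.37,"yaw":0,"grip":1}]}}

```text
time: 2.3
tool_pos: [0.0024, 0.4988, 0.5944]
tool_rot: [3.139, -0.001, 2.713]
contact_force: [-0.4, 2.0, 0.4]
opening: 0.0914
```

```bash
cat > st.py <<'E'
from h import *
np.set_printoptions(precision=4,suppress=True)
s=robot.observe()
for k in('time','qpos','tool_pos','tool_rot','contact_force','opening'):print(k,np.round(s[k],4))
E
python3 st.py
```

```text
time 2.3
qpos [ 1.4122  0.3549  0.4972 -0.0001  2.2873  0.2697]
tool_pos [0.0024 0.4988 0.5944]
tool_rot [ 3.1395 -0.0006  2.7133]
contact_force [-0.445   2.0283  0.4057]
opening 0.0914
```

Emit:
{"method": "apply_moves", "body": {"plan": [{"tz":-0.06,"grip":1},{"tz":-0.12,"grip":1},{"tz":-0.18,"grip":1},{"tz":-0.24,"grip":1},{"tz":-0.3,"grip":1},{"tz":-0.3,"grip":1}]}}

```text
schema error: expected keys tx, ty, tz, yaw, grip
```

```bash
python3 st.py
```

```text
time 2.3
qpos [ 1.4122  0.3549  0.4972 -0.0001  2.2873  0.2697]
tool_pos [0.0024 0.4988 0.5944]
tool_rot [ 3.1395 -0.0006  2.7133]
contact_force [-0.445   2.0283  0.4057]
opening 0.0914
```

Emit:
{"method": "apply_moves", "body": {"plan": [{"tx":0,"ty":0,"tz":-0.06,"yaw":0,"grip":1},{"tx":0,"ty":0,"tz":-0.12,"yaw":0,"grip":1},{"tx":0,"ty":0,"tz":-0.18,"yaw":0,"grip":1},{"tx":0,"ty":0,"tz":-0.24,"yaw":0,"grip":1},{"tx":0,"ty":0,"tz":-0.24,"yaw":0,"grip":1}]}}

```text
time: 2.92
tool_pos: [0.002, 0.4302, 0.6884]
tool_rot: [3.114, -0.011, 2.713]
contact_force: [-0.6, -0.2, 0.0]
opening: 0.0915
```

```bash
python3 st.py
```

```text
time 2.925
qpos [1.3842 0.4178 0.0362 0.0095 2.6577 0.2504]
tool_pos [0.002  0.4302 0.6884]
tool_rot [ 3.1136 -0.0114  2.7132]
contact_force [-0.6327 -0.1874  0.0417]
opening 0.0915
```

Emit:
{"method": "apply_moves", "body": {"plan": [{"tx":0,"ty":0.06,"tz":-0.06,"yaw":0,"grip":1},{"tx":0,"ty":0.12,"tz":-0.06,"yaw":0,"grip":1},{"tx":0,"ty":0.18,"tz":-0.06,"yaw":0,"grip":1},{"tx":0,"ty":0.18,"tz":-0.06,"yaw":0,"grip":1}]}}

```text
time: 3.42
tool_pos: [0.0504, 0.445, 0.6719]
tool_rot: [-3.132, -0.013, 2.712]
contact_force: [-0.5, 0.6, -0.9]
opening: 0.0919
```

```bash
python3 st.py
```

```text
time 3.425
qpos [1.2765 0.4553 0.0375 0.0298 2.6569 0.1612]
tool_pos [0.0504 0.445  0.6719]
tool_rot [-3.1315 -0.0126  2.7124]
contact_force [-0.5201  0.6421 -0.8707]
opening 0.0919
```

Emit:
{"method": "apply_moves", "body": {"plan": [{"tx":0,"ty":0,"tz":0.06,"yaw":0,"grip":1},{"tx":0,"ty":0,"tz":0.12,"yaw":0,"grip":1},{"tx":0,"ty":0,"tz":0.18,"yaw":0,"grip":1},{"tx":0,"ty":0,"tz":0.24,"yaw":0,"grip":1},{"tx":0,"ty":0,"tz":0.24,"yaw":0,"grip":1}]}}

```text
time: 4.05
tool_pos: [0.0457, 0.4429, 0.4311]
tool_rot: [-3.134, -0.013, 2.713]
contact_force: [1.0, 1.4, 0.4]
opening: 0.092
```

```bash
python3 st.py
```

```text
time 4.05
qpos [1.2854 0.1145 1.2733 0.0142 1.7592 0.1457]
tool_pos [0.0457 0.4429 0.4311]
tool_rot [-3.1342 -0.013   2.7131]
contact_force [0.957  1.4085 0.4432]
opening 0.092
```

The arm keeps whatever orientation it reached at a limit. So pushing the yaw past the last joint's stop should make the wrist roll tilt the tool sideways, and I need a forward lean of the tips along +y. I'll carry the tool to the right of the bench, high up, while turning towards the lower stop.

Emit:
{"method": "apply_moves", "body": {"plan": [{"tx":-0.05,"ty":-0.004,"tz":-0.02,"yaw":-0.18,"grip":1},{"tx":-0.1,"ty":-0.007,"tz":-0.04,"yaw":-0.36,"grip":1},{"tx":-0.15,"ty":-0.01,"tz":-0.06,"yaw":-0.54,"grip":1},{"tx":-0.2,"ty":-0.013,"tz":-0.08,"yaw":-0.72,"grip":1},{"tx":-0.25,"ty":-0.016,"tz":-0.1,"yaw":-0.9,"grip":1},{"tx":-0.3,"ty":-0.02,"tz":-0.1,"yaw":-1.08,"grip":1},{"tx":-0.35,"ty":-0.023,"tz":-0.1,"yaw":-1.2,"grip":1},{"tx":-0.4,"ty":-0.025,"tz":-0.1,"yaw":-1.2,"grip":1}]}}

```text
time: 5.05
tool_pos: [0.4022, 0.2537, 0.5283]
tool_rot: [3.132, -0.011, -2.367]
contact_force: [1.2, 1.3, 0.9]
opening: 0.092
```

```bash
cat >> st.py <<'E'
from scipy.spatial.transform import Rotation as Ro
R=Ro.from_euler('xyz',s['tool_rot']).as_matrix();print('R cols x',R[:,0],'y',R[:,1],'z',R[:,2])
def sh(d): print('shift',d,'-> tool',R.T@np.array(d))
import sys
if len(sys.argv)>3: sh([float(v)-p for v,p in zip(sys.argv[1:4],s['tool_pos'])])
E
python3 st.py 0.48 -0.2 0.55
```

```text
time 5.05
qpos [ 0.398   0.2269  0.8744  0.0056  2.0539 -1.9451]
tool_pos [0.4022 0.2537 0.5283]
tool_rot [ 3.132  -0.0108 -2.3667]
contact_force [1.1565 1.2906 0.851 ]
opening 0.092
R cols x [-0.7144 -0.6996  0.0108] y [-0.6995  0.7145  0.0096] z [-0.0145 -0.0007 -0.9999]
shift [np.float64(0.07778502924796665), np.float64(-0.4536951676358705), np.float64(0.02165231545704771)] -> tool [ 0.2621 -0.3784 -0.0225]
```

Emit:
{"method": "apply_moves", "body": {"plan": [{"tx":0.033,"ty":-0.047,"tz":-0.005,"yaw":0,"grip":1},{"tx":0.066,"ty":-0.095,"tz":-0.01,"yaw":0,"grip":1},{"tx":0.099,"ty":-0.142,"tz":-0.015,"yaw":0,"grip":1},{"tx":0.132,"ty":-0.19,"tz":-0.02,"yaw":0,"grip":1},{"tx":0.165,"ty":-0.237,"tz":-0.02,"yaw":0,"grip":1},{"tx":0.198,"ty":-0.285,"tz":-0.02,"yaw":0,"grip":1},{"tx":0.23,"ty":-0.332,"tz":-0.02,"yaw":0,"grip":1},{"tx":0.262,"ty":-0.378,"tz":-0.02,"yaw":0,"grip":1}]}}

```text
time: 6.05
tool_pos: [0.4768, -0.2009, 0.5474]
tool_rot: [3.132, -0.011, -2.37]
contact_force: [0.9, 0.1, 0.1]
opening: 0.0917
```

Emit:
{"method": "apply_moves", "body": {"plan": [{"tx":0,"ty":0,"tz":0,"yaw":-0.18,"grip":1},{"tx":0,"ty":0,"tz":0,"yaw":-0.36,"grip":1},{"tx":0,"ty":0,"tz":0,"yaw":-0.54,"grip":1},{"tx":0,"ty":0,"tz":0,"yaw":-0.54,"grip":1}]}}

```text
time: 6.55
tool_pos: [0.5138, -0.102, 0.5492]
tool_rot: [3.125, 0.007, -1.95]
contact_force: [0.2, 0.3, 0.4]
opening: 0.092
```

```bash
python3 st.py
```

```text
time 6.55
qpos [-0.3469  0.3661  0.6172  0.0091  2.1742 -3.1047]
tool_pos [ 0.5138 -0.102   0.5492]
tool_rot [ 3.1254  0.007  -1.9495]
contact_force [0.2357 0.3137 0.3855]
opening 0.092
R cols x [-0.3697 -0.9291 -0.007 ] y [-0.929   0.3696  0.0162] z [-0.0125  0.0125 -0.9998]
```

Tilt along +y did appear, but the solver mostly gave way in position. The overhead limit with the arm pointing along +y tilts the tips that way more cleanly, because only the shoulder is left to move. I'll go back to that azimuth and turn the tool so its x axis lies along the push direction.

Emit:
{"method": "apply_moves", "body": {"plan": [{"tx":-0.035,"ty":0.032,"tz":0,"yaw":0.18,"grip":1},{"tx":-0.07,"ty":0.064,"tz":0,"yaw":0.36,"grip":1},{"tx":-0.105,"ty":0.096,"tz":0,"yaw":0.54,"grip":1},{"tx":-0.14,"ty":0.128,"tz":0,"yaw":0.72,"grip":1},{"tx":-0.175,"ty":0.16,"tz":0,"yaw":0.9,"grip":1},{"tx":-0.21,"ty":0.192,"tz":0,"yaw":1.08,"grip":1},{"tx":-0.245,"ty":0.224,"tz":0,"yaw":1.26,"grip":1},{"tx":-0.278,"ty":0.255,"tz":0,"yaw":1.44,"grip":1}]}}

```text
time: 7.55
tool_pos: [0.3811, 0.2473, 0.5552]
tool_rot: [3.133, -0.014, 2.914]
contact_force: [-0.6, 0.0, -0.5]
opening: 0.092
```

```bash
python3 st.py 0.11 0.45 0.6
```

```text
time 7.55
qpos [ 0.3955  0.1968  0.8378  0.0183  2.1134 -0.9384]
tool_pos [0.3811 0.2473 0.5552]
tool_rot [ 3.1327 -0.0144  2.9142]
contact_force [-0.567   0.0024 -0.5101]
opening 0.092
R cols x [-0.9741  0.2255  0.0144] y [0.2256 0.9742 0.0089] z [-0.0121  0.0119 -0.9999]
shift [np.float64(-0.27114906106819847), np.float64(0.20269501116638047), np.float64(0.04477781322671848)] -> tool [ 0.3105  0.1367 -0.0391]
```

Emit:
{"method": "apply_moves", "body": {"plan": [{"tx":0.057,"ty":0.013,"tz":-0.005,"yaw":0.176,"grip":0},{"tx":0.114,"ty":0.026,"tz":-0.01,"yaw":0.352,"grip":0},{"tx":0.171,"ty":0.039,"tz":-0.015,"yaw":0.528,"grip":-0.2},{"tx":0.228,"ty":0.052,"tz":-0.02,"yaw":0.704,"grip":-0.2},{"tx":0.285,"ty":0.065,"tz":-0.025,"yaw":0.88,"grip":-0.2},{"tx":0.342,"ty":0.078,"tz":-0.03,"yaw":1.056,"grip":-0.2},{"tx":0.399,"ty":0.09,"tz":-0.034,"yaw":1.232,"grip":-0.2},{"tx":0.456,"ty":0.103,"tz":-0.038,"yaw":1.404,"grip":-0.2}]}}

```text
time: 8.55
tool_pos: [0.01, 0.4243, 0.5962]
tool_rot: [-3.131, -0.013, 1.676]
contact_force: [0.1, 0.9, 0.5]
opening: 0.0368
```

Emit:
{"method": "apply_moves", "body": {"plan": [{"tx":0,"ty":0,"tz":-0.06,"yaw":0,"grip":-0.2},{"tx":-0.02,"ty":0,"tz":-0.11,"yaw":0,"grip":-0.2},{"tx":-0.06,"ty":0,"tz":-0.16,"yaw":0,"grip":-0.2},{"tx":-0.1,"ty":0,"tz":-0.21,"yaw":0,"grip":-0.2},{"tx":-0.14,"ty":0,"tz":-0.26,"yaw":0,"grip":-0.2},{"tx":-0.18,"ty":0,"tz":-0.31,"yaw":0,"grip":-0.2},{"tx":-0.22,"ty":0,"tz":-0.36,"yaw":0,"grip":-0.2},{"tx":-0.26,"ty":0,"tz":-0.41,"yaw":0,"grip":-0.2}]}}

```text
time: 9.55
tool_pos: [0.0401, 0.3906, 0.721]
tool_rot: [3.106, -0.106, 1.682]
contact_force: [0.0, -0.0, 0.4]
opening: 0.0367
```

```bash
python3 st.py
```

```text
time 9.55
qpos [1.264  0.3371 0.0364 0.0227 2.657  1.1752]
tool_pos [0.0401 0.3906 0.721 ]
tool_rot [ 3.1063 -0.1058  1.6822]
contact_force [ 0.0327 -0.0313  0.4392]
opening 0.0367
R cols x [-0.1105  0.9882  0.1056] y [0.9936 0.1074 0.0351] z [ 0.0234  0.1088 -0.9938]
```

Emit:
{"method": "apply_moves", "body": {"plan": [{"tx":-0.04,"ty":-0.02,"tz":-0.043,"yaw":0,"grip":-0.2},{"tx":-0.08,"ty":-0.04,"tz":-0.086,"yaw":0,"grip":-0.2},{"tx":-0.12,"ty":-0.06,"tz":-0.129,"yaw":0,"grip":-0.2},{"tx":-0.16,"ty":-0.08,"tz":-0.172,"yaw":0,"grip":-0.2},{"tx":-0.2,"ty":-0.1,"tz":-0.215,"yaw":0,"grip":-0.2},{"tx":-0.24,"ty":-0.1,"tz":-0.258,"yaw":0,"grip":-0.2},{"tx":-0.28,"ty":-0.1,"tz":-0.3,"yaw":0,"grip":-0.2},{"tx":-0.32,"ty":-0.1,"tz":-0.34,"yaw":0,"grip":-0.2}]}}

```text
time: 10.55
tool_pos: [-0.0405, 0.3345, 0.7581]
tool_rot: [3.069, -0.204, 1.688]
contact_force: [-0.1, -0.0, -0.7]
opening: 0.0365
```

```bash
python3 st.py
```

```text
time 10.55
qpos [ 1.4933  0.233   0.0372 -0.0686  2.6569  1.3197]
tool_pos [-0.0405  0.3345  0.7581]
tool_rot [ 3.0693 -0.2035  1.6877]
contact_force [-0.0793 -0.0243 -0.7132]
opening 0.0365
R cols x [-0.1143  0.9727  0.2021] y [0.9923 0.1019 0.0707] z [ 0.0482  0.2086 -0.9768]
```

Emit:
{"method": "apply_moves", "body": {"plan": [{"tx":-0.039,"ty":0,"tz":-0.048,"yaw":0,"grip":-0.2},{"tx":-0.078,"ty":0,"tz":-0.096,"yaw":0,"grip":-0.2},{"tx":-0.117,"ty":0,"tz":-0.144,"yaw":0,"grip":-0.2},{"tx":-0.156,"ty":0,"tz":-0.192,"yaw":0,"grip":-0.2},{"tx":-0.195,"ty":0,"tz":-0.24,"yaw":0,"grip":-0.2},{"tx":-0.234,"ty":0,"tz":-0.288,"yaw":0,"grip":-0.2},{"tx":-0.273,"ty":0,"tz":-0.336,"yaw":0,"grip":-0.2},{"tx":-0.312,"ty":0,"tz":-0.384,"yaw":0,"grip":-0.2}]}}

```text
time: 11.55
tool_pos: [-0.0735, 0.2631, 0.7896]
tool_rot: [3.027, -0.304, 1.697]
contact_force: [0.5, -0.5, -0.8]
opening: 0.0369
```

```bash
python3 st.py
```

```text
time 11.55
qpos [ 1.6948  0.1311  0.0372 -0.2456  2.6569  1.3501]
tool_pos [-0.0735  0.2631  0.7896]
tool_rot [ 3.0273 -0.3036  1.6973]
contact_force [ 0.4969 -0.4616 -0.8018]
opening 0.0369
R cols x [-0.1204  0.9466  0.2989] y [0.9898 0.0915 0.1088] z [ 0.0756  0.309  -0.9481]
```

Emit:
{"method": "apply_moves", "body": {"plan": [{"tx":-0.035,"ty":0.005,"tz":-0.051,"yaw":0,"grip":-0.2},{"tx":-0.07,"ty":0.01,"tz":-0.102,"yaw":0,"grip":-0.2},{"tx":-0.105,"ty":0.015,"tz":-0.153,"yaw":0,"grip":-0.2},{"tx":-0.14,"ty":0.02,"tz":-0.204,"yaw":0,"grip":-0.2},{"tx":-0.175,"ty":0.02,"tz":-0.255,"yaw":0,"grip":-0.2},{"tx":-0.21,"ty":0.02,"tz":-0.306,"yaw":0,"grip":-0.2},{"tx":-0.245,"ty":0.02,"tz":-0.357,"yaw":0,"grip":-0.2},{"tx":-0.28,"ty":0.02,"tz":-0.41,"yaw":0,"grip":-0.2}]}}

```text
time: 12.55
tool_pos: [-0.0931, 0.128, 0.8177]
tool_rot: [3.001, -0.429, 1.716]
contact_force: [-0.5, 0.7, 0.0]
opening: 0.0369
```

Emit:
{"method": "apply_moves", "body": {"plan": [{"tx":-0.03,"ty":0.005,"tz":-0.054,"yaw":0,"grip":-0.2},{"tx":-0.06,"ty":0.01,"tz":-0.108,"yaw":0,"grip":-0.2},{"tx":-0.09,"ty":0.015,"tz":-0.162,"yaw":0,"grip":-0.2},{"tx":-0.12,"ty":0.02,"tz":-0.216,"yaw":0,"grip":-0.2},{"tx":-0.15,"ty":0.02,"tz":-0.27,"yaw":0,"grip":-0.2},{"tx":-0.18,"ty":0.02,"tz":-0.324,"yaw":0,"grip":-0.2},{"tx":-0.21,"ty":0.02,"tz":-0.378,"yaw":0,"grip":-0.2},{"tx":-0.24,"ty":0.02,"tz":-0.43,"yaw":0,"grip":-0.2}]}}

```text
time: 13.55
tool_pos: [-0.0148, 0.0866, 0.8321]
tool_rot: [2.986, -0.496, 1.726]
contact_force: [0.9, 0.1, -0.3]
opening: 0.0367
```

```bash
python3 st.py 0.1 0.42 0.55
```

```text
time 13.55
qpos [ 2.317  -0.0944  0.0371 -0.9957  2.657   1.194 ]
tool_pos [-0.0148  0.0866  0.8321]
tool_rot [ 2.9857 -0.4958  1.7257]
contact_force [ 0.8527  0.0918 -0.3347]
opening 0.0367
R cols x [-0.1357  0.8691  0.4757] y [0.9874 0.0794 0.1366] z [ 0.0809  0.4883 -0.8689]
shift [np.float64(0.11475483360879687), np.float64(0.33343451348736086), np.float64(-0.28209447227363693)] -> tool [0.14   0.1013 0.4172]
```

Tilt is now ~30°, leaning along +y, and the arm holds it. Come down out of the overhead position, and level the jaws with a small yaw.

Emit:
{"method": "apply_moves", "body": {"plan": [{"tx":0.018,"ty":0.013,"tz":0.052,"yaw":0,"grip":-0.2},{"tx":0.035,"ty":0.025,"tz":0.104,"yaw":0,"grip":-0.2},{"tx":0.053,"ty":0.038,"tz":0.156,"yaw":0,"grip":-0.2},{"tx":0.07,"ty":0.05,"tz":0.208,"yaw":0.04,"grip":-0.2},{"tx":0.088,"ty":0.063,"tz":0.26,"yaw":0.08,"grip":-0.2},{"tx":0.105,"ty":0.075,"tz":0.312,"yaw":0.12,"grip":-0.2},{"tx":0.123,"ty":0.088,"tz":0.364,"yaw":0.16,"grip":-0.2},{"tx":0.14,"ty":0.1,"tz":0.417,"yaw":0.2,"grip":-0.2}]}}

```text
time: 14.55
tool_pos: [-0.006, 0.239, 0.7055]
tool_rot: [3.095, -0.521, 1.49]
contact_force: [1.1, 1.6, -0.0]
opening: 0.0368
```

```bash
python3 st.py 0.4 0.2 0.48
```

```text
time 14.55
qpos [ 0.9228 -0.4059  0.9814  0.2643  2.0775  1.2018]
tool_pos [-0.006   0.239   0.7055]
tool_rot [ 3.0955 -0.5209  1.4905]
contact_force [ 1.108   1.5615 -0.0084]
opening 0.0368
R cols x [0.0696 0.8646 0.4977] y [ 0.9939 -0.103   0.04  ] z [ 0.0858  0.4918 -0.8664]
shift [np.float64(0.4060211430258129), np.float64(-0.038998417358782955), np.float64(-0.22552778586578748)] -> tool [-0.1177  0.3985  0.2111]
```

Emit:
{"method": "apply_moves", "body": {"plan": [{"tx":-0.015,"ty":0.05,"tz":0.026,"yaw":0,"grip":-0.2},{"tx":-0.03,"ty":0.1,"tz":0.052,"yaw":0,"grip":-0.2},{"tx":-0.045,"ty":0.15,"tz":0.078,"yaw":0,"grip":-0.2},{"tx":-0.06,"ty":0.2,"tz":0.104,"yaw":0,"grip":-0.2},{"tx":-0.075,"ty":0.25,"tz":0.13,"yaw":0,"grip":-0.2},{"tx":-0.09,"ty":0.3,"tz":0.156,"yaw":0,"grip":-0.2},{"tx":-0.105,"ty":0.35,"tz":0.182,"yaw":0,"grip":-0.2},{"tx":-0.118,"ty":0.4,"tz":0.21,"yaw":0,"grip":-0.2}]}}

```text
time: 15.55
tool_pos: [0.304, 0.2084, 0.5314]
tool_rot: [3.097, -0.515, 1.497]
contact_force: [1.1, -0.7, 0.5]
opening: 0.037
```

```bash
python3 st.py 0.52 -0.25 0.4
```

```text
time 15.55
qpos [-0.0839 -0.1973  1.4125  0.5366  1.8393  0.1701]
tool_pos [0.304  0.2084 0.5314]
tool_rot [ 3.0968 -0.5154  1.4972]
contact_force [ 1.1137 -0.6853  0.4619]
opening 0.037
R cols x [0.0639 0.8677 0.4929] y [ 0.9947 -0.0955  0.039 ] z [ 0.0809  0.4878 -0.8692]
shift [np.float64(0.2160077684406247), np.float64(-0.4584427145930814), np.float64(-0.1313551083216361)] -> tool [-0.4487  0.2535 -0.092 ]
```

Emit:
{"method": "apply_moves", "body": {"plan": [{"tx":-0.05,"ty":0.028,"tz":-0.01,"yaw":0,"grip":-0.2},{"tx":-0.1,"ty":0.056,"tz":-0.02,"yaw":0,"grip":-0.2},{"tx":-0.15,"ty":0.084,"tz":-0.03,"yaw":0,"grip":-0.2},{"tx":-0.2,"ty":0.112,"tz":-0.04,"yaw":0,"grip":-0.2},{"tx":-0.25,"ty":0.14,"tz":-0.05,"yaw":0,"grip":-0.2},{"tx":-0.3,"ty":0.168,"tz":-0.06,"yaw":0,"grip":-0.2},{"tx":-0.35,"ty":0.196,"tz":-0.07,"yaw":0,"grip":-0.2},{"tx":-0.4,"ty":0.224,"tz":-0.085,"yaw":0,"grip":-0.2}]}}

```text
time: 16.55
tool_pos: [0.4934, -0.2025, 0.4169]
tool_rot: [3.098, -0.517, 1.497]
contact_force: [0.6, -0.1, 1.2]
opening: 0.0364
```

```bash
python3 st.py 0.59 -0.29 0.15
```

```text
time 16.55
qpos [-0.7832  0.4104  1.0227  0.4565  1.9878 -0.5699]
tool_pos [ 0.4934 -0.2025  0.4169]
tool_rot [ 3.0978 -0.5169  1.4975]
contact_force [ 0.6069 -0.0685  1.1753]
opening 0.0364
R cols x [0.0637 0.867  0.4941] y [ 0.9948 -0.0948  0.0381] z [ 0.0799  0.4891 -0.8685]
shift [np.float64(0.09658056742804494), np.float64(-0.08747315847413983), np.float64(-0.26687520972953327)] -> tool [-0.2016  0.0942  0.1967]
```

Tilt is kept (29.6°). At this lean the body's front edge sits ≈8 mm behind the fingertip edge, so the tips touch first, at about 17 mm height. I'll close the fingers to a ~20 mm gap, which makes a shallow cradle, and descend behind the can.

Emit:
{"method": "apply_moves", "body": {"plan": [{"tx":-0.038,"ty":0.016,"tz":0.036,"yaw":0,"grip":-0.56},{"tx":-0.076,"ty":0.032,"tz":0.072,"yaw":0,"grip":-0.56},{"tx":-0.114,"ty":0.049,"tz":0.107,"yaw":0,"grip":-0.56},{"tx":-0.152,"ty":0.065,"tz":0.143,"yaw":0,"grip":-0.56},{"tx":-0.167,"ty":0.072,"tz":0.181,"yaw":0,"grip":-0.56},{"tx":-0.182,"ty":0.079,"tz":0.219,"yaw":0,"grip":-0.56},{"tx":-0.197,"ty":0.086,"tz":0.257,"yaw":0,"grip":-0.56},{"tx":-0.211,"ty":0.093,"tz":0.295,"yaw":0,"grip":-0.56}]}}

```text
time: 17.55
tool_pos: [0.5957, -0.2484, 0.0592]
tool_rot: [3.098, -0.516, 1.497]
contact_force: [0.3, -0.3, -0.4]
opening: 0.0201
```

```bash
python3 st.py 0.597 -0.235 0.013; python3 - <<'E'
from h import *
for c in('scene','top'):
    p,d=robot.read_camera(c);cv2.imwrite(f'pics/{c}1.png',p[:,:,::-1]);np.save(c+'1.npy',d)
E
```

```text
time 17.55
qpos [-0.7257  0.8542  1.2071  0.4391  1.3941 -0.7885]
tool_pos [ 0.5957 -0.2484  0.0592]
tool_rot [ 3.0978 -0.5164  1.4975]
contact_force [ 0.3334 -0.3324 -0.3659]
opening 0.0201
R cols x [0.0637 0.8673 0.4937] y [ 0.9948 -0.0947  0.0381] z [ 0.0798  0.4887 -0.8688]
shift [np.float64(0.0013222241004875457), np.float64(0.013410329015240585), np.float64(-0.046208695640750544)] -> tool [-0.0111 -0.0017  0.0468]
```

View pics/scene1.png

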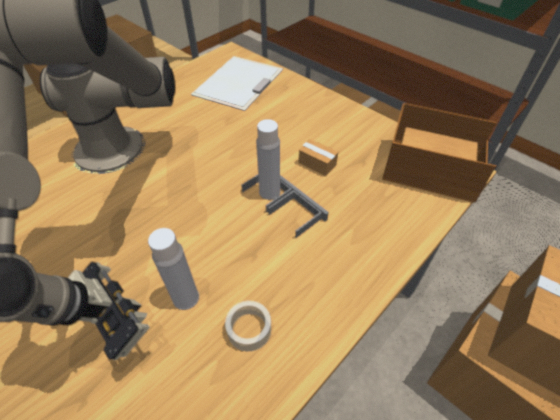

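View pics/top1.png

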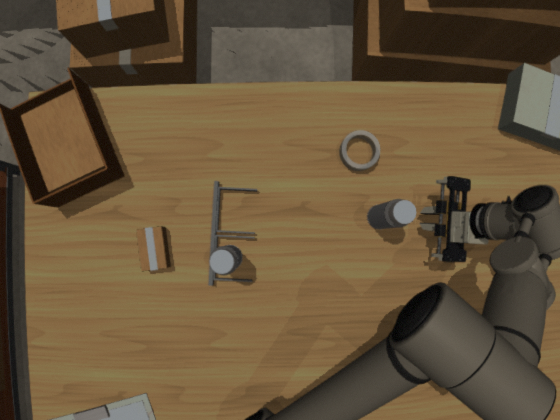

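Scene and top: the fingers reach forward of the leaning body, at about (222,430) in the top view, pointed at the can at (214,395). Nothing is disturbed. Lower, then make contact slowly.

Emit:
{"method": "apply_moves", "body": {"plan": [{"tx":-0.001,"ty":-0.001,"tz":0.017,"yaw":0,"grip":-0.56},{"tx":-0.002,"ty":-0.002,"tz":0.034,"yaw":0,"grip":-0.56},{"tx":-0.003,"ty":-0.002,"tz":0.051,"yaw":0,"grip":-0.56},{"tx":0.003,"ty":-0.002,"tz":0.0545,"yaw":0,"grip":-0.56},{"tx":0.009,"ty":-0.002,"tz":0.058,"yaw":0,"grip":-0.56},{"tx":0.015,"ty":-0.003,"tz":0.0613,"yaw":0,"grip":-0.56},{"tx":0.02,"ty":-0.003,"tz":0.064,"yaw":0,"grip":-0.56}]}}

```text
time: 18.52
tool_pos: [0.5995, -0.1995, 0.016]
tool_rot: [3.096, -0.515, 1.499]
contact_force: [-0.4, -0.0, 0.9]
opening: 0.0204
```

```bash
python3 st.py 0.6 -0.1865 0.013; python3 - <<'E'
from h import *
for c in('scene','top'):
    p,d=robot.read_camera(c);np.save(c+'2.npy',d)
    q=p[:,:,::-1][190:370,60:300] if c=='scene' else p[:,:,::-1][140:290,320:540]
    cv2.imwrite(f'pics/{c}2.png',cv2.resize(q,None,fx=3,fy=3,interpolation=cv2.INTER_CUBIC))
E
```

```text
time 18.525
qpos [-0.6671  0.8697  1.3158  0.4727  1.2589 -0.7997]
tool_pos [ 0.5995 -0.1995  0.016 ]
tool_rot [ 3.0959 -0.5153  1.4985]
contact_force [-0.4254 -0.0198  0.8517]
opening 0.0204
R cols x [0.0628 0.8679 0.4928] y [ 0.9947 -0.0946  0.0397] z [ 0.0811  0.4877 -0.8692]
shift [np.float64(0.0004973035260689151), np.float64(0.01296484444106591), np.float64(-0.0030034688160363813)] -> tool [ 0.0098 -0.0009  0.009 ]
```

View pics/scene2.png

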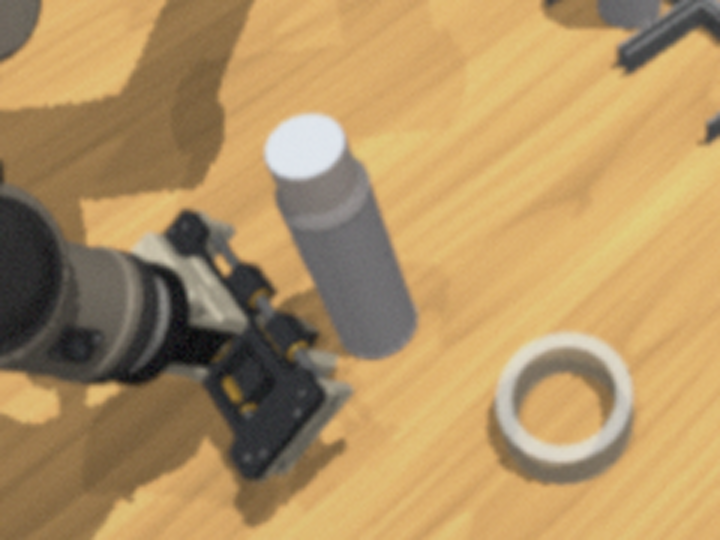

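View pics/top2.png

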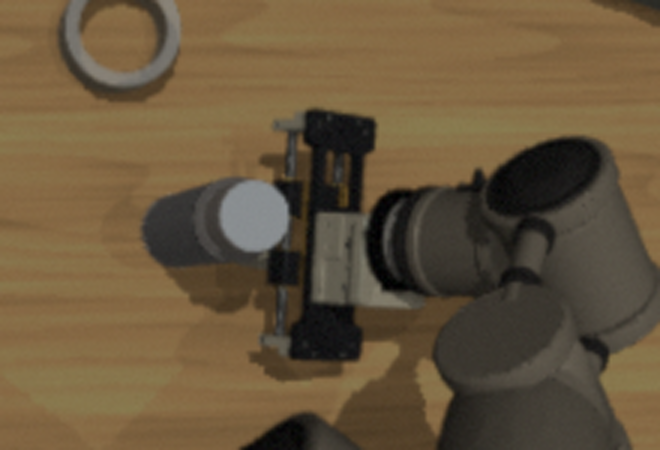

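```bash
python3 - <<'E'
from h import *
from scipy.spatial.transform import Rotation as Ro
np.set_printoptions(precision=4,suppress=True)
s=robot.observe();R=Ro.from_euler('xyz',s['tool_rot']).as_matrix();p=s['tool_pos']
u=np.array([.062,.998,0])
for c in('top','scene'):
    W=cloud(c,np.load(c+'2.npy'));L=(W-p)@R
    near=np.hypot(W[...,0]-.603,W[...,1]+.15)<.036
    m=(np.abs(L[...,1])<.1)&(L[...,2]<.005)&(L[...,2]>-.25)&(np.abs(L[...,0])<.06)&~near&(W[...,2]>.008)
    Q=L[m];f=(W[m]-p)@u;z=W[m][:,2];x=W[m]
    for a in np.arange(-.2,.01,.02):
        k=(Q[:,2]>=a)&(Q[:,2]<a+.02)
        if k.sum()>3:
            i=np.argsort(f[k])[-3]; print(c,round(a,2),k.sum(),'toolx 98%',np.percentile(Q[k,0],98).round(4),'fwd',np.percentile(f[k],98).round(4),'at tool',Q[k][i],'h',z[k][i].round(3))
    mc=(np.hypot(W[...,0]-.603,W[...,1]+.15)<.04)&(W[...,2]>.05)&(W[...,2]<.16)&(L[...,0]>.05)
    from scipy.optimize import least_squares
    P=W[mc];print('can',len(P),least_squares(lambda q:np.hypot(P[:,0]-q[0],P[:,1]-q[1])-.03,[.6,-.15],loss='soft_l1',f_scale=.002).x)
E
```

```text
top -0.2 142 toolx 98% 0.0398 fwd -0.0609 at tool [ 0.0322 -0.0124 -0.1806] h 0.188
top -0.18 455 toolx 98% 0.0398 fwd -0.0465 at tool [ 0.0393 -0.0115 -0.1613] h 0.175
top -0.16 92 toolx 98% 0.0375 fwd -0.0447 at tool [ 0.0369 -0.031  -0.1581] h 0.17
top -0.14 225 toolx 98% 0.0291 fwd -0.035 at tool [ 0.029   0.012  -0.1209] h 0.136
top -0.12 1111 toolx 98% 0.0375 fwd -0.0177 at tool [ 0.0377 -0.0885 -0.102 ] h 0.12
top -0.1 550 toolx 98% 0.0394 fwd -0.0059 at tool [ 0.0395 -0.0788 -0.084 ] h 0.105
top -0.08 94 toolx 98% 0.0391 fwd 0.0007 at tool [ 0.0365 -0.0801 -0.0685] h 0.09
top -0.06 15 toolx 98% 0.0156 fwd -0.0069 at tool [ 0.0151 -0.027  -0.0453] h 0.062
top -0.04 17 toolx 98% 0.0149 fwd -0.0002 at tool [ 0.0118 -0.0255 -0.0252] h 0.043
can 272 [ 0.6034 -0.1508]
scene -0.2 226 toolx 98% 0.0405 fwd -0.0608 at tool [ 0.0401  0.0032 -0.1937] h 0.204
scene -0.18 503 toolx 98% 0.0387 fwd -0.0458 at tool [ 0.0381 -0.0319 -0.1603] h 0.173
scene -0.16 95 toolx 98% 0.0391 fwd -0.0424 at tool [ 0.0381 -0.0392 -0.1561] h 0.169
scene -0.14 261 toolx 98% 0.0285 fwd -0.036 at tool [ 0.0293 -0.0013 -0.1242] h 0.138
scene -0.12 1363 toolx 98% 0.0384 fwd -0.0184 at tool [ 0.0391 -0.0813 -0.1024] h 0.121
scene -0.1 793 toolx 98% 0.0391 fwd -0.0065 at tool [ 0.0388 -0.082  -0.0813] h 0.102
scene -0.08 341 toolx 98% 0.0392 fwd 0.0002 at tool [ 0.0393 -0.0849 -0.0708] h 0.093
scene -0.06 5 toolx 98% 0.0145 fwd -0.016 at tool [ 0.0113 -0.0119 -0.0578] h 0.071
scene -0.04 25 toolx 98% 0.0141 fwd -0.0 at tool [ 0.0138  0.0255 -0.024 ] h 0.045
scene -0.02 52 toolx 98% 0.0144 fwd 0.0104 at tool [ 0.0147 -0.012  -0.0057] h 0.028
can 747 [ 0.602  -0.1487]
```

Measured clearance: the tips lead the body by ≥8 mm, and by more in the middle. The one tight spot would be the body's near end against can_b at the end of the push, about 7 mm. I'll yaw back 0.1 rad and aim slightly to the far side, x ≈ 0.63. Then make contact.

Emit:
{"method": "apply_moves", "body": {"plan": [{"tx":0.001,"ty":0,"tz":0.003,"yaw":-0.05,"grip":-0.56},{"tx":0.004,"ty":0,"tz":0.005,"yaw":-0.1,"grip":-0.56},{"tx":0.007,"ty":0,"tz":0.0064,"yaw":-0.1,"grip":-0.56},{"tx":0.0095,"ty":0,"tz":0.008,"yaw":-0.1,"grip":-0.56},{"tx":0.012,"ty":0,"tz":0.0094,"yaw":-0.1,"grip":-0.56},{"tx":0.0155,"ty":0,"tz":0.0113,"yaw":-0.1,"grip":-0.56},{"tx":0.019,"ty":0,"tz":0.0133,"yaw":-0.1,"grip":-0.56},{"tx":0.0225,"ty":0,"tz":0.0153,"yaw":-0.1,"grip":-0.56}]}}

```text
time: 19.62
tool_pos: [0.602, -0.1726, 0.0133]
tool_rot: [3.041, -0.508, 1.612]
contact_force: [0.7, -2.4, -0.1]
opening: 0.0201
```

```bash
cat > can.py <<'E'
from h import *
from scipy.optimize import least_squares
def can(cx,cy):
    s=robot.observe()
    for c in('top','scene'):
        p,d=robot.read_camera(c);W=cloud(c,d);cv2.imwrite(f'pics/{c}_{int(s["time"]*100)}.png',p[:,:,::-1]);np.save(c+'L.npy',d)
        m2=(np.hypot(W[...,0]-cx,W[...,1]-cy)<.06)&(W[...,2]>.222)&(W[...,2]<.25)&(p.min(2)>110)
        mc=(np.hypot(W[...,0]-cx,W[...,1]-cy)<.045)&(W[...,1]>cy-.01)&(W[...,2]>.05)&(W[...,2]<.17)
        P=W[mc]; P=P[P[:,2]>.05]
        f=least_squares(lambda q:np.hypot(P[:,0]-q[0],P[:,1]-q[1])-.03,[cx,cy],loss='soft_l1',f_scale=.002).x if len(P)>20 else None
        print(c,len(P),'body',f,'cap',W[m2].mean(0),m2.sum())
import sys
np.set_printoptions(precision=4,suppress=True)
can(float(sys.argv[1]),float(sys.argv[2]))
E
python3 st.py; python3 can.py .603 -.14
```

```text
time 19.625
qpos [-0.6327  0.8568  1.3564  0.4886  1.2221 -0.8865]
tool_pos [ 0.602  -0.1726  0.0133]
tool_rot [ 3.0406 -0.5083  1.6124]
contact_force [ 0.7443 -2.4414 -0.0876]
opening 0.0201
R cols x [-0.0363  0.8728  0.4867] y [ 0.9961 -0.0077  0.0881] z [ 0.0806  0.4879 -0.8691]
top 266 body [ 0.6023 -0.1373] cap [ 0.6025 -0.1368  0.236 ] 414
scene 524 body [ 0.6012 -0.1345] cap [ 0.6069 -0.1363  0.233 ] 509
```

Emit:
{"method": "apply_moves", "body": {"plan": [{"tx":0.0043,"ty":0.0004,"tz":0.0025,"yaw":0,"grip":-0.56},{"tx":0.0104,"ty":0.0009,"tz":0.0059,"yaw":0,"grip":-0.56},{"tx":0.0173,"ty":0.0014,"tz":0.0099,"yaw":0,"grip":-0.56},{"tx":0.0251,"ty":0.0021,"tz":0.0143,"yaw":0,"grip":-0.56},{"tx":0.0329,"ty":0.0027,"tz":0.0187,"yaw":0,"grip":-0.56},{"tx":0.0407,"ty":0.0034,"tz":0.0232,"yaw":0,"grip":-0.56},{"tx":0.0486,"ty":0.004,"tz":0.0276,"yaw":0,"grip":-0.56},{"tx":0.0564,"ty":0.0047,"tz":0.032,"yaw":0,"grip":-0.56}]}}

```text
time: 20.72
tool_pos: [0.6072, -0.1073, 0.0133]
tool_rot: [3.041, -0.509, 1.612]
contact_force: [-0.4, -1.9, 0.7]
opening: 0.0203
```

```bash
python3 st.py; python3 can.py .606 -.073
```

```text
time 20.725
qpos [-0.5441  0.8218  1.4403  0.5285  1.1457 -0.8467]
tool_pos [ 0.6072 -0.1073  0.0133]
tool_rot [ 3.0407 -0.5085  1.6125]
contact_force [-0.3729 -1.886   0.7397]
opening 0.0203
R cols x [-0.0364  0.8727  0.4869] y [ 0.9961 -0.0075  0.088 ] z [ 0.0805  0.4882 -0.869 ]
top 210 body [ 0.6078 -0.0721] cap [ 0.6077 -0.0717  0.236 ] 423
scene 437 body [ 0.6069 -0.0685] cap [ 0.6117 -0.0707  0.2332] 477
```

Tracking well: the can is upright at (0.607, -0.071). Continue.

Emit:
{"method": "apply_moves", "body": {"plan": [{"tx":0.0061,"ty":0.0005,"tz":0.0035,"yaw":0,"grip":-0.56},{"tx":0.0147,"ty":0.0012,"tz":0.0084,"yaw":0,"grip":-0.56},{"tx":0.0234,"ty":0.0019,"tz":0.0133,"yaw":0,"grip":-0.56},{"tx":0.0321,"ty":0.0027,"tz":0.0182,"yaw":0,"grip":-0.56},{"tx":0.0407,"ty":0.0034,"tz":0.0232,"yaw":0,"grip":-0.56},{"tx":0.0494,"ty":0.0041,"tz":0.0281,"yaw":0,"grip":-0.56},{"tx":0.0581,"ty":0.0048,"tz":0.033,"yaw":0,"grip":-0.56},{"tx":0.0668,"ty":0.0055,"tz":0.038,"yaw":0,"grip":-0.56}]}}

```text
time: 21.82
tool_pos: [0.6133, -0.0305, 0.0133]
tool_rot: [3.041, -0.508, 1.612]
contact_force: [-0.7, -2.2, -0.8]
opening: 0.0206
```

```bash
python3 st.py; python3 can.py .614 .005
```

```text
time 21.825
qpos [-0.4304  0.7927  1.5108  0.5769  1.0653 -0.789 ]
tool_pos [ 0.6133 -0.0305  0.0133]
tool_rot [ 3.0406 -0.5085  1.6125]
contact_force [-0.6819 -2.175  -0.8124]
opening 0.0206
R cols x [-0.0364  0.8727  0.4869] y [ 0.9961 -0.0076  0.088 ] z [ 0.0805  0.4882 -0.869 ]
top 122 body [0.6141 0.0053] cap [0.614  0.005  0.2359] 449
scene 347 body [0.6131 0.009 ] cap [0.6178 0.0068 0.2332] 424
```

Can at (0.614, 0.006), upright.

Emit:
{"method": "apply_moves", "body": {"plan": [{"tx":0.0061,"ty":0.0005,"tz":0.0035,"yaw":0,"grip":-0.56},{"tx":0.0147,"ty":0.0012,"tz":0.0084,"yaw":0,"grip":-0.56},{"tx":0.0234,"ty":0.0019,"tz":0.0133,"yaw":0,"grip":-0.56},{"tx":0.0321,"ty":0.0027,"tz":0.0182,"yaw":0,"grip":-0.56},{"tx":0.0407,"ty":0.0034,"tz":0.0232,"yaw":0,"grip":-0.56},{"tx":0.0494,"ty":0.0041,"tz":0.0281,"yaw":0,"grip":-0.56},{"tx":0.0581,"ty":0.0048,"tz":0.033,"yaw":0,"grip":-0.56},{"tx":0.0668,"ty":0.0055,"tz":0.038,"yaw":0,"grip":-0.56}]}}

```text
time: 22.92
tool_pos: [0.6195, 0.0463, 0.0133]
tool_rot: [3.041, -0.508, 1.612]
contact_force: [-0.5, -2.3, 0.1]
opening: 0.02
```

```bash
python3 st.py; python3 can.py .62 .082; ls pics | tail -3
```

```text
time 22.925
qpos [-0.3084  0.7763  1.5507  0.6232  0.995  -0.7182]
tool_pos [0.6195 0.0463 0.0133]
tool_rot [ 3.0406 -0.5084  1.6124]
contact_force [-0.5349 -2.3099  0.0623]
opening 0.02
R cols x [-0.0364  0.8727  0.4868] y [ 0.9961 -0.0076  0.0881] z [ 0.0806  0.4881 -0.8691]
top 52 body [0.6202 0.0821] cap [0.62   0.0816 0.2358] 452
scene 302 body [0.6193 0.0855] cap [0.6238 0.0827 0.2334] 374
top_2072.png
top_2182.png
top_2292.png
```

Emit:
{"method": "apply_moves", "body": {"plan": [{"tx":0.0061,"ty":0.0005,"tz":0.0035,"yaw":0,"grip":-0.56},{"tx":0.0147,"ty":0.0012,"tz":0.0084,"yaw":0,"grip":-0.56},{"tx":0.0234,"ty":0.0019,"tz":0.0133,"yaw":0,"grip":-0.56},{"tx":0.0321,"ty":0.0027,"tz":0.0182,"yaw":0,"grip":-0.56},{"tx":0.0407,"ty":0.0034,"tz":0.0232,"yaw":0,"grip":-0.56},{"tx":0.0494,"ty":0.0041,"tz":0.0281,"yaw":0,"grip":-0.56},{"tx":0.0581,"ty":0.0048,"tz":0.033,"yaw":0,"grip":-0.56},{"tx":0.0668,"ty":0.0055,"tz":0.038,"yaw":0,"grip":-0.56}]}}

```text
time: 24.02
tool_pos: [0.6256, 0.1231, 0.0133]
tool_rot: [3.041, -0.508, 1.612]
contact_force: [-0.6, -2.7, 0.3]
opening: 0.0202
```

```bash
python3 st.py; python3 can.py .626 .159; ls pics | tail -1
```

```text
time 24.025
qpos [-0.181   0.7727  1.56    0.662   0.9352 -0.6323]
tool_pos [0.6256 0.1231 0.0133]
tool_rot [ 3.0406 -0.5085  1.6124]
contact_force [-0.6071 -2.6732  0.2744]
opening 0.0202
R cols x [-0.0363  0.8727  0.4868] y [ 0.9961 -0.0077  0.088 ] z [ 0.0806  0.4881 -0.869 ]
top 22 body [0.6264 0.1591] cap [0.626  0.1584 0.2359] 454
scene 245 body [0.6255 0.1623] cap [0.6304 0.1588 0.2333] 345
top_2402.png
```

```bash
python3 - <<'E'
import cv2,glob,numpy as np
s=cv2.imread(sorted(glob.glob('pics/scene_*.png'))[-1]);t=cv2.imread(sorted(glob.glob('pics/top_*.png'))[-1])
a=cv2.resize(s[100:250,170:370],(800,600),interpolation=cv2.INTER_CUBIC);cv2.imwrite('pics/ns.png',a)
a=cv2.resize(t[160:310,180:380],(800,600),interpolation=cv2.INTER_CUBIC);cv2.imwrite('pics/nt.png',a)
E
```

```text
(no output)
```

View pics/ns.png

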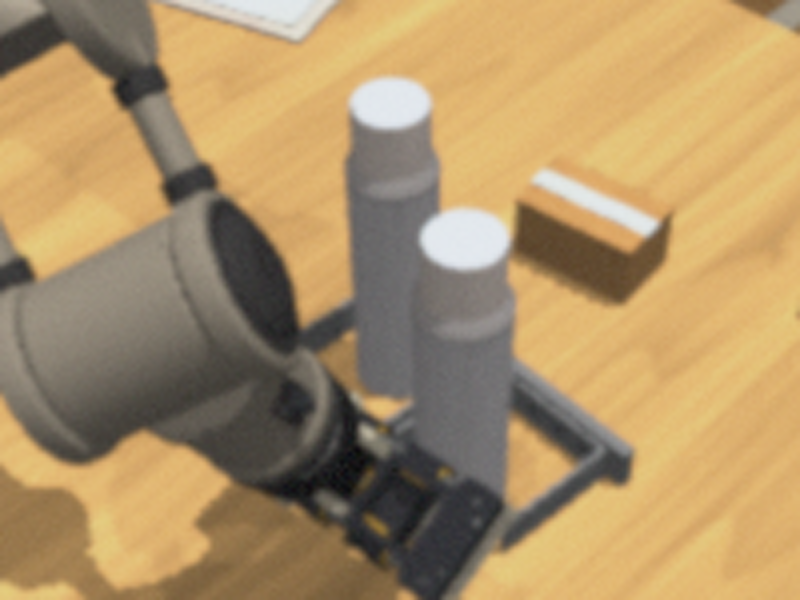

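View pics/nt.png

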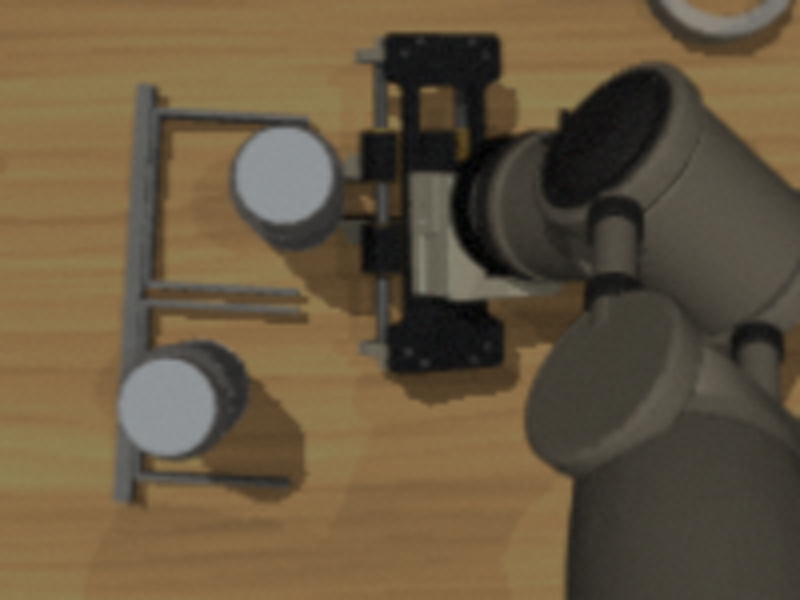

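Both views show the can upright, entering the far bay and clear of both walls. can_b and the carton are untouched. About 52 mm remain, so slow down.

Emit:
{"method": "apply_moves", "body": {"plan": [{"tx":0.0043,"ty":0.0003,"tz":0.0025,"yaw":0,"grip":-0.56},{"tx":0.0095,"ty":0.0006,"tz":0.0054,"yaw":0,"grip":-0.56},{"tx":0.0148,"ty":0.0009,"tz":0.0084,"yaw":0,"grip":-0.56},{"tx":0.02,"ty":0.0013,"tz":0.0113,"yaw":0,"grip":-0.56},{"tx":0.0252,"ty":0.0016,"tz":0.0143,"yaw":0,"grip":-0.56},{"tx":0.0295,"ty":0.0019,"tz":0.0167,"yaw":0,"grip":-0.56},{"tx":0.033,"ty":0.0021,"tz":0.0187,"yaw":0,"grip":-0.56},{"tx":0.0356,"ty":0.0023,"tz":0.0202,"yaw":0,"grip":-0.56}]}}

```text
time: 25.12
tool_pos: [0.6281, 0.1636, 0.0133]
tool_rot: [3.041, -0.508, 1.613]
contact_force: [-0.3, -2.2, 0.3]
opening: 0.0204
```

```bash
python3 st.py; python3 can.py .629 .2; ls pics | tail -1
```

```text
time 25.125
qpos [-0.1133  0.7749  1.5544  0.6778  0.9074 -0.5815]
tool_pos [0.6281 0.1636 0.0133]
tool_rot [ 3.0406 -0.5084  1.6126]
contact_force [-0.3012 -2.1729  0.3158]
opening 0.0204
R cols x [-0.0365  0.8728  0.4868] y [ 0.9961 -0.0075  0.0881] z [ 0.0805  0.4881 -0.8691]
top 16 body None cap [0.6286 0.199  0.2358] 450
scene 200 body [0.6282 0.201 ] cap [0.6325 0.1975 0.2335] 316
top_2512.png
```

Emit:
{"method": "apply_moves", "body": {"plan": [{"tx":0.0011,"ty":0,"tz":0.0006,"yaw":0,"grip":-0.56},{"tx":0.0022,"ty":0.0001,"tz":0.0012,"yaw":0,"grip":-0.56},{"tx":0.0033,"ty":0.0002,"tz":0.0018,"yaw":0,"grip":-0.56},{"tx":0.0044,"ty":0.0002,"tz":0.0025,"yaw":0,"grip":-0.56},{"tx":0.0055,"ty":0.0003,"tz":0.0031,"yaw":0,"grip":-0.56},{"tx":0.0066,"ty":0.0004,"tz":0.0037,"yaw":0,"grip":-0.56},{"tx":0.0075,"ty":0.0005,"tz":0.0043,"yaw":0,"grip":-0.56},{"tx":0.0075,"ty":0.0005,"tz":0.0043,"yaw":0,"grip":-0.56}]}}

```text
time: 26.22
tool_pos: [0.6287, 0.1721, 0.0133]
tool_rot: [3.041, -0.509, 1.613]
contact_force: [0.8, -1.5, 0.6]
opening: 0.0201
```

Emit:
{"method": "apply_moves", "body": {"plan": [{"tx":0.0005,"ty":0,"tz":0.0003,"yaw":0,"grip":-0.56},{"tx":0.001,"ty":0,"tz":0.0006,"yaw":0,"grip":-0.56},{"tx":0.0015,"ty":0,"tz":0.0009,"yaw":0,"grip":-0.56}]}}

```text
time: 26.6
tool_pos: [0.6288, 0.1737, 0.0132]
tool_rot: [3.04, -0.508, 1.612]
contact_force: [-0.3, -3.2, 0.2]
opening: 0.0203
```

```bash
python3 st.py; python3 can.py .629 .21; ls pics | tail -1
```

```text
time 26.6
qpos [-0.0964  0.776   1.5518  0.6813  0.9005 -0.5681]
tool_pos [0.6288 0.1737 0.0132]
tool_rot [ 3.0403 -0.5084  1.6125]
contact_force [-0.2942 -3.2332  0.1854]
opening 0.0203
R cols x [-0.0364  0.8728  0.4868] y [ 0.9961 -0.0077  0.0883] z [ 0.0808  0.4881 -0.8691]
top 18 body None cap [0.6293 0.2094 0.2358] 443
scene 188 body [0.6288 0.2112] cap [0.6331 0.2069 0.2335] 314
top_2660.png
```

Emit:
{"method": "apply_moves", "body": {"plan": [{"tx":0.0005,"ty":0,"tz":0.0003,"yaw":0,"grip":-0.56},{"tx":0.001,"ty":0,"tz":0.0006,"yaw":0,"grip":-0.56}]}}

```text
time: 26.95
tool_pos: [0.6288, 0.1749, 0.0132]
tool_rot: [3.04, -0.508, 1.612]
contact_force: [1.0, -3.2, 1.0]
opening: 0.02
```

Emit:
{"method": "apply_moves", "body": {"plan": [{"tx":0.0005,"ty":0,"tz":0.0003,"yaw":0,"grip":-0.56},{"tx":0.001,"ty":0,"tz":0.0006,"yaw":0,"grip":-0.56}]}}

```text
time: 27.2
tool_pos: [0.6288, 0.1761, 0.0131]
tool_rot: [3.04, -0.508, 1.613]
contact_force: [0.4, -3.1, 0.7]
opening: 0.0201
```

Emit:
{"method": "apply_moves", "body": {"plan": [{"tx":0.0005,"ty":0,"tz":0.0003,"yaw":0,"grip":-0.56},{"tx":0.001,"ty":0,"tz":0.0006,"yaw":0,"grip":-0.56}]}}

```text
time: 27.45
tool_pos: [0.6289, 0.177, 0.0131]
tool_rot: [3.04, -0.508, 1.613]
contact_force: [-1.4, -5.6, 1.7]
opening: 0.0202
```

Emit:
{"method": "apply_moves", "body": {"plan": [{"tx":0.0005,"ty":0,"tz":0.0003,"yaw":0,"grip":-0.56}]}}

```text
time: 27.58
tool_pos: [0.629, 0.1772, 0.0131]
tool_rot: [3.04, -0.507, 1.613]
contact_force: [-1.6, -7.2, 2.6]
opening: 0.0202
```

Emit:
{"method": "apply_moves", "body": {"plan": [{"tx":0.0005,"ty":0,"tz":0.0003,"yaw":0,"grip":-0.56}]}}

```text
time: 27.7
tool_pos: [0.629, 0.1773, 0.013]
tool_rot: [3.04, -0.507, 1.613]
contact_force: [-1.5, -9.4, 3.9]
opening: 0.0203
```

```bash
python3 can.py .629 .21
```

```text
top 23 body [0.6298 0.2127] cap [0.6294 0.2122 0.2359] 450
scene 223 body [0.6289 0.214 ] cap [0.6335 0.2095 0.2335] 316
```

The force rose while the can stopped at y ≈ 0.2125–0.214, as predicted for the stop. Back straight off.

Emit:
{"method": "apply_moves", "body": {"plan": [{"tx":-0.002,"ty":0,"tz":-0.0011,"yaw":0,"grip":-0.56},{"tx":-0.006,"ty":-0.0004,"tz":-0.0034,"yaw":0,"grip":-0.56},{"tx":-0.015,"ty":-0.001,"tz":-0.0085,"yaw":0,"grip":-0.56},{"tx":-0.03,"ty":-0.002,"tz":-0.017,"yaw":0,"grip":-0.56},{"tx":-0.05,"ty":-0.003,"tz":-0.028,"yaw":0,"grip":-0.56},{"tx":-0.075,"ty":-0.005,"tz":-0.0425,"yaw":0,"grip":-0.56},{"tx":-0.1,"ty":-0.006,"tz":-0.057,"yaw":0,"grip":-0.56},{"tx":-0.13,"ty":-0.007,"tz":-0.08,"yaw":0,"grip":-0.56}]}}

```text
time: 28.8
tool_pos: [0.6195, 0.0244, 0.0184]
tool_rot: [3.042, -0.509, 1.612]
contact_force: [0.9, 0.2, -0.5]
opening: 0.0203
```

```bash
python3 st.py; python3 can.py .629 .21; python3 - <<'E'
from h import *
np.set_printoptions(precision=4,suppress=True)
W=cloud('top',np.load('topL.npy'));W0=cloud('top',np.load('top0.npy'))
# can_b, carton, roll comparison
for n,c,r,z in(('canb',(.512,.218),.06,.222),('carton',(.54,.398),.09,.045),('roll',(.76,-.1),.08,.03)):
    for Q in(W0,W):
        m=(np.hypot(Q[...,0]-c[0],Q[...,1]-c[1])<r)&(Q[...,2]>z)&(Q[...,2]<.25);print(n,m.sum(),Q[m].mean(0))
import glob
s=cv2.imread(sorted(glob.glob('pics/scene_*.png'))[-1]);t=cv2.imread(sorted(glob.glob('pics/top_*.png'))[-1])
cv2.imwrite('pics/fs.png',cv2.resize(s[100:250,170:370],(800,600),interpolation=cv2.INTER_CUBIC))
cv2.imwrite('pics/ft.png',cv2.resize(t[160:310,180:380],(800,600),interpolation=cv2.INTER_CUBIC))
E
```

```text
time 28.8
qpos [-0.3429  0.7746  1.5344  0.606   1.0252 -0.7298]
tool_pos [0.6195 0.0244 0.0184]
tool_rot [ 3.0415 -0.5089  1.612 ]
contact_force [ 0.914   0.1536 -0.4967]
opening 0.0203
R cols x [-0.036   0.8725  0.4872] y [ 0.9962 -0.0076  0.0872] z [ 0.0798  0.4885 -0.8689]
top 25 body [0.6297 0.2127] cap [0.6294 0.2122 0.2357] 450
scene 233 body [0.6289 0.2139] cap [0.6331 0.2095 0.2334] 313
canb 480 [0.5125 0.218  0.2355]
canb 478 [0.5124 0.2179 0.2356]
carton 1106 [0.5373 0.3996 0.0559]
carton 1114 [0.5374 0.3995 0.0557]
roll 614 [ 0.7649 -0.1034  0.0447]
roll 663 [ 0.7614 -0.1003  0.0482]
```

View pics/fs.png

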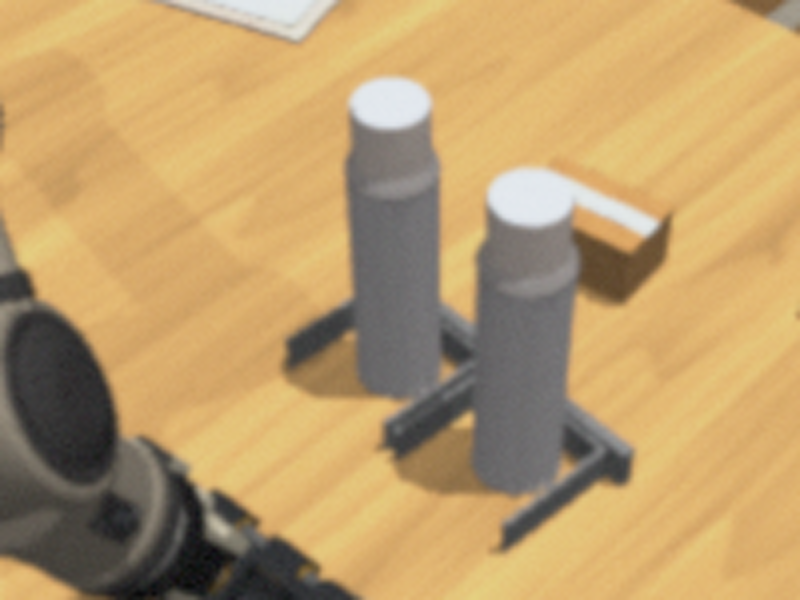

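View pics/ft.png

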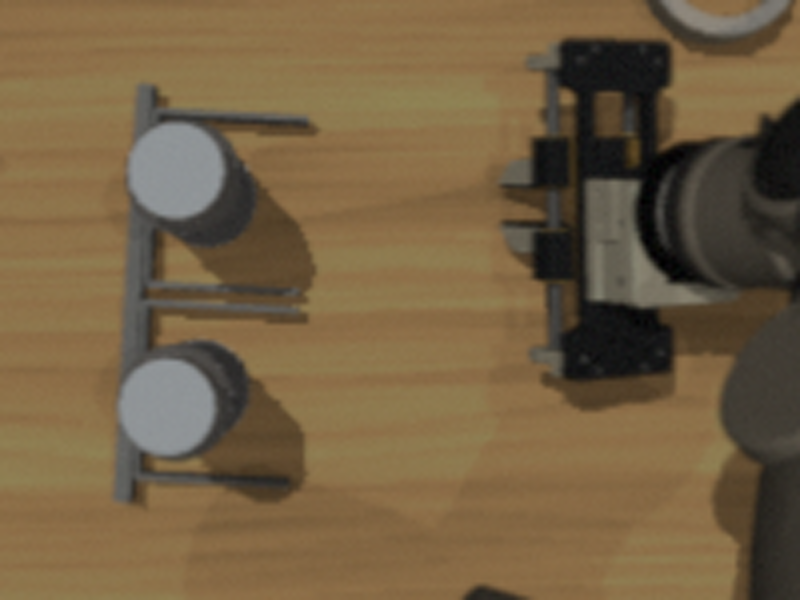

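Both views show the can upright at the stop of the far bay, level with can_b, and the gripper is clear. One last check on the roll, whose measurement included part of the gripper, then hand in.

```bash
python3 - <<'E'
from h import *
for f in('0','L'):
  for c in('top','scene'):
    Q=cloud(c,np.load(c+f+'.npy'));m=(np.hypot(Q[...,0]-.762,Q[...,1]+.103)<.055)&(Q[...,2]>.03)&(Q[...,2]<.055)
    print(f,c,m.sum(),Q[m].mean(0).round(4))
s=robot.observe();print(s['time'],np.abs(s['qvel']).max(),s['contact_force'])
print(robot.hand_in())
E
```

```text
0 top 614 [ 0.7649 -0.1034  0.0447]
0 scene 885 [ 0.7674 -0.1042  0.0434]
L top 625 [ 0.7651 -0.1031  0.0446]
L scene 885 [ 0.7678 -0.1046  0.0433]
28.9 0.055437713834547736 [0.82974801 0.77797289 0.2376482 ]
the job is handed in; nothing more can be done
None
```

The can is standing upright in the empty far bay, against the rear stop, and I handed the job in at 28.9 s. I can't see the verdict.

**How it was done:**
- **Tilting the tool:** The gripper's body sticks out past the fingers on every side, so a tool pointing straight down would have hit the can's upper half. The move format has no tilt command. I drove the arm against its overhead joint limits, and it kept the tilt it reached there, about 30° with the tips leading. This relies on how the arm behaves at its limits, not on a documented command.
- **Pushing:** I pushed with both fingertips about 20 mm apart, touching the can about 18 mm above the bench. The sideways force during the slide was 2–3 N. When the can met the stop it rose to about 9 N, and I backed straight off.

**Last checks:**
- **Can:** its axis is at about (0.629, 0.213), where contact with the stop was predicted, within about 2 mm. It did not move when the fingers left, and it is upright with clear space to both side walls.
- **Other objects:** the other can, the carton and the roll all measure within 1 mm of where they started.
- **Robot:** the gripper is well clear and touching nothing. The arm still showed a small joint speed (0.055 rad/s) at hand-in.
- **Disagreement:** my first roll comparison showed a shift of about 4 mm because part of the gripper was in the measurement. Repeated without it, the roll had not moved.

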